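# Grade mixed hardware with a hand sieve

## Task

Sort the mixed hardware lying in the hand sieve: lift the sieve by its handle and tilt and shake it over the shallow pan until all four small sleeves have dropped through its holes into the pan, keeping the three big nuts in the sieve. Then tip the nuts out of its open mouth into the deep bin, and set the empty sieve gently back down on its rubber mat, upright and standing flat, any way round, and let go. Leave the other things on the bench where they are.

Things in the scene. Friction and masses are not known exactly. Their poses are not given: they have to be found in the camera images.
- sieve: Steel hand sieve tray, about 0.4 kg, 192 long (x) by 131 mm wide, standing on its two 3 mm side walls, whose tops are at z = 56 mm (38 near the mouth). Origin at z = 0 directly below the middle of the grip; +x to the closed back wall (56 mm high), -x to the open mouth, z up. Deck: upper face z = 18 mm, 4 mm thick, 125 mm wide inside, smooth: parts start to slide at 12 to 22 degrees of tilt
- sieve_grip (a point): centre of the sieve's black grip block, 133 mm above the sieve's origin; the block is rigid with the tray (does not swing), 90 mm long along the sieve's y, 16 mm thick along x, 28 mm high. Two upright straps at y = +-67 mm carry it over the deck. Same axes as the sieve
- sieve_mouth (a point): middle of the deck's front edge at the open mouth (sieve x = -97 mm, z = 18 mm): no wall or lip there; from here to x = -12 mm the deck is solid sheet. Same axes as the sieve
- sieve_holes (a point): middle of the perforated part of the deck (sieve x = +35 mm, z = 18 mm), which runs from x = -12 to +82 mm over the whole width (back wall's inner face: x = +92 mm): four staggered rows of 19 x 19 mm square holes on a 25 mm pitch with 6 mm webs. Same axes as the sieve
- mat: thin black rubber mat on the bench, 220 (x) x 170 (y) x 3 mm, on which the sieve tray stands at the start; fixed; origin at the centre of its underside, on the bench
- pan: shallow aluminium pan, open on top, 240 (x) x 210 (y) mm outside, 45 mm high, walls and floor 4 mm; fixed on the bench; origin at the centre of its underside. It and the bin may stand either way round, one left and one right of the mat
- bin: deep plain grey plastic bin, open on top, 220 (x) x 200 (y) mm outside, 95 mm high, walls and floor 4 mm; fixed on the bench; origin at the centre of its underside
- sleeve0: small steel spacer sleeve, 12 mm across, 12 mm long, 10 g; origin at the centre of one end face, z along its axis; starts standing on the solid part of the sieve's deck
- sleeve1: small steel spacer sleeve, 12 mm across, 12 mm long, 10 g; origin at the centre of one end face, z along its axis; starts standing on the solid part of the sieve's deck
- sleeve2: small steel spacer sleeve, 12 mm across, 12 mm long, 10 g; origin at the centre of one end face, z along its axis; starts standing on the solid part of the sieve's deck
- sleeve3: small steel spacer sleeve, 12 mm across, 12 mm long, 10 g; origin at the centre of one end face, z along its axis; starts standing on the solid part of the sieve's deck
- nut0: large steel hexagon nut, 36 mm across the flats, 22 mm high, 110 g, too big for the holes any way up; origin at the centre of one face, z along its axis; starts lying flat in the sieve, on the solid part
- nut1: large steel hexagon nut, 36 mm across the flats, 22 mm high, 110 g, too big for the holes any way up; origin at the centre of one face, z along its axis; starts lying flat in the sieve, over the holes
- nut2: large steel hexagon nut, 36 mm across the flats, 22 mm high, 110 g, too big for the holes any way up; origin at the centre of one face, z along its axis; starts lying flat in the sieve, over the holes
- screwdriver: bystander: plain-shafted screwdriver, 200 mm, lying on the bench; loose; origin at its underside
- tape: bystander: empty cardboard tape core, 90 mm across, 19 mm high; loose; origin at its underside
- bottle: bystander: white plastic bottle, 60 mm across, 150 mm high, standing; loose; origin at its underside
- meter: bystander: black hand multimeter, 150 x 76 x 36 mm, lying; loose; origin at its underside
- caliper: bystander: steel caliper, 235 mm long, lying; loose; origin at its underside
- busbar: bystander: flat copper bar 120 x 24 x 6 mm, lying; loose; origin at its underside

How it is judged:
On the way, in this order (a step that is already met when the one before it is completed fails the run):
1. all four sleeves are in the pan while all three nuts are still in the sieve (x of sleeve0 in the frame of pan between -0.12 and 0.12 m and y of sleeve0 in the frame of pan between -0.105 and 0.105 m and z of sleeve0 in the frame of pan between -0.01 and 0.045 m and x of sleeve1 in the frame of pan between -0.12 and 0.12 m and y of sleeve1 in the frame of pan between -0.105 and 0.105 m and z of sleeve1 in the frame of pan between -0.01 and 0.045 m and x of sleeve2 in the frame of pan between -0.12 and 0.12 m and y of sleeve2 in the frame of pan between -0.105 and 0.105 m and z of sleeve2 in the frame of pan between -0.01 and 0.045 m and x of sleeve3 in the frame of pan between -0.12 and 0.12 m and y of sleeve3 in the frame of pan between -0.105 and 0.105 m and z of sleeve3 in the frame of pan between -0.01 and 0.045 m and x of nut0 in the frame of sieve between -0.11 and 0.11 m and y of nut0 in the frame of sieve between -0.07 and 0.07 m and z of nut0 in the frame of sieve between 0 and 0.08 m and x of nut1 in the frame of sieve between -0.11 and 0.11 m and y of nut1 in the frame of sieve between -0.07 and 0.07 m and z of nut1 in the frame of sieve between 0 and 0.08 m and x of nut2 in the frame of sieve between -0.11 and 0.11 m and y of nut2 in the frame of sieve between -0.07 and 0.07 m and z of nut2 in the frame of sieve between 0 and 0.08 m), for 0.2 s.
2. all three nuts are in the bin (x of nut0 in the frame of bin between -0.11 and 0.11 m and y of nut0 in the frame of bin between -0.1 and 0.1 m and z of nut0 in the frame of bin between -0.01 and 0.095 m and x of nut1 in the frame of bin between -0.11 and 0.11 m and y of nut1 in the frame of bin between -0.1 and 0.1 m and z of nut1 in the frame of bin between -0.01 and 0.095 m and x of nut2 in the frame of bin between -0.11 and 0.11 m and y of nut2 in the frame of bin between -0.1 and 0.1 m and z of nut2 in the frame of bin between -0.01 and 0.095 m), for 0.2 s.
3. the sieve stands flat on its mat while the gripper still holds it (it is set down, not dropped) (x of sieve in the frame of mat between -0.05 and 0.05 m and y of sieve in the frame of mat between -0.05 and 0.05 m and z of sieve in the frame of mat between -0.003 and 0.012 m and angle between sieve's own z axis and vertical below 0.09 rad and contact force between the fingers and sieve above 0.5 N and linear speed of sieve below 0.05 m/s), for 0.1 s.
At the end, for the whole second after the job is handed in: All four sleeves lie within the pan and all three nuts within the bin; the sieve stands upright (within 5 degrees) on the mat, its origin within 50 mm of the mat's centre along each of the mat's axes and at the height of the mat's surface; everything is at rest (under 0.03 m/s) (all of step 2 and x of sleeve0 in the frame of pan between -0.12 and 0.12 m and y of sleeve0 in the frame of pan between -0.105 and 0.105 m and z of sleeve0 in the frame of pan between -0.01 and 0.045 m and x of sleeve1 in the frame of pan between -0.12 and 0.12 m and y of sleeve1 in the frame of pan between -0.105 and 0.105 m and z of sleeve1 in the frame of pan between -0.01 and 0.045 m and x of sleeve2 in the frame of pan between -0.12 and 0.12 m and y of sleeve2 in the frame of pan between -0.105 and 0.105 m and z of sleeve2 in the frame of pan between -0.01 and 0.045 m and x of sleeve3 in the frame of pan between -0.12 and 0.12 m and y of sleeve3 in the frame of pan between -0.105 and 0.105 m and z of sleeve3 in the frame of pan between -0.01 and 0.045 m and x of sieve in the frame of mat between -0.05 and 0.05 m and y of sieve in the frame of mat between -0.05 and 0.05 m and z of sieve in the frame of mat between -0.003 and 0.012 m and angle between sieve's own z axis and vertical below 0.09 rad and linear speed of each of sleeve0, sleeve1, sleeve2, sleeve3, nut0, nut1, nut2, sieve below 0.03 m/s); the robot touches nothing.
It fails at once if one of the six loose bystanders is shifted by more than 30 mm (distance of any of screwdriver, tape, bottle, meter, caliper, busbar from where it was at the start of the episode above 0.03 m).
It also fails if it takes over 72 s, if anything falls off the work surface, if the arm or the gripper's body presses on something with over 40 N, if the wrist force passes 120 N, or if a joint passes its speed limit or range.

## Robot

A 7-joint arm with a two-finger parallel gripper is mounted at the origin on the work surface. World frame = base frame: x ahead of the robot, y to its left, z up, the work surface at z = 0. Lengths are in m, angles in rad, forces in N, time in s.
With the tool pointing down it reaches from about 0.425 to 0.925 m from the base axis. Payload 6.8 kg.
Tool frame: the origin (TCP) lies on the mounting face of the last link; the fingertips stand 182 mm ahead of it and the grasp point (between the pads) lies 163 mm ahead of it (r.pinch_z is the distance from the TCP to the grasp point, in m); x points along the fingers, y is the direction in which the jaws open and shut, and the axes are right-handed (so a half turn about x gives the same grasp; the last joint's range is limited). The gripper opens to 88 mm and grips with 3 to 60 N. Pads are 20 mm wide; open, the fingers measure 115 mm over their backs; the gripper's body (75 mm by 178 mm) begins 61 mm behind the grasp point.
Start: joints at [-1.38, 0.477, 0.022, 1.555, -0.011, 1.109, -0.083], TCP at [0.199, 0.645, 0.405] pointing down, gripper open.
Joint ranges: [-2.96, 2.96], [-0.34, 2.1], [-1.41, 1.46], [0.24, 2.44], [-1.37, 4.51], [0.17, 1.92], [-2.96, 2.96]. Speed limits (rad/s): [2.39, 2.39, 3.14, 3.14, 3.14, 3.14, 3.14].

## Interface

Orientations are given as a 3x3 rotation matrix whose columns are the frame's x, y, z axes.
In Python, from workcell import r, vision, finish_job gives the robot as it stands.
- The arm moves only by the tool move_arm, never from a script. Its argument "steps" is text: rows parted by semicolons, each of 7 numbers parted by spaces: the shift along the world's x, y, z in mm, then the turn, a rotation vector about the world's x, y, z in degrees, then the finger opening in mm, from 0 to 87.8. A call has 1 to 8 rows; each row shifts and turns the commanded pose from where the row before left it; what a row does not reach is not made up. A row lasts 1/12 s, in which the tool goes at most 41.7 mm and 7.16 degrees, less where a joint would pass 70% of its speed; a pose out of reach is approached as far as the arm can. A call with a gripper value outside its range is refused whole. The fingers move at their own pace and stop on an object; "squeeze" is the grip in N (left out, the last holds). Time passes only in rows, so rows that do not move let the fingers close. It gives the time, the measured TCP pose, the force and the opening at its end, in the units of the state.
- r.state(): the state, without advancing time (a new reading comes with each control period).
- vision.grab_frame(name): name is "scene" or "top"; returns a dict with "img" (384x512x3 uint8, blue, green, red), "intrinsics" (3x3 intrinsics, pixels), "world_from_camera" (4x4, takes a point from camera to world coordinates). Camera axes: x right, y down, z forward; pixel columns grow to the right and rows downward; lengths in m; the calibration is good to about 2 mm. A picture is of the moment at which its call begins. There is no depth.
- finish_job(): hands the job in, once; it reports no verdict.
The state is a dict: "time": time; "joint_positions": joint angles; "joint_vel": joint speeds; "effort": joint torques, N m; "position": TCP position; "eef_rot": TCP orientation; "contact_force": force on the tool from outside, world axes, zero at the start; "wrist_torque": the same for the moment, N m; "gripper_width": finger opening in m.
Only numpy, scipy, OpenCV 4.12 (cv2) and the standard library are available. Lean on these libraries where they do the work, as an engineer would, in place of code of your own. Each camera call takes 0.05 s, during which the arm holds its last target.

## Working session

There is one attempt and no reset: what is moved stays moved. The work goes in short steps, Python scripts to look and compute and a tool call to move; the robot and the scene stay as the last step left them, time stands still between calls to the robot, and variables do not carry over. Pictures are saved under pics/ and viewed, and the job is handed in when it is done.

Besides the shell and the picture viewer there is one more tool, called after ">>>" as a command line: name --argument value ..., lists and objects as JSON in quotes. move_arm: Moves the arm, as the interface text tells. Its arguments: {"type":"object","properties":{"steps":{"type":"string"},"squeeze":{"type":"number"}},"required":["steps"]}

```bash
ls; mkdir -p pics; python3 - <<'E'
from workcell import r, vision
import cv2
s=r.state()
for k in s: print(k,s[k])
for n in("scene","top"):
    f=vision.grab_frame(n); cv2.imwrite(f"pics/{n}0.png",f["img"]); print(n,f["intrinsics"],f["world_from_camera"])
E
```

```text
pics
time 0.0
joint_positions [-1.38005487  0.47778362  0.02235041  1.55646165 -0.01148814  1.10928617
 -0.08307437]
joint_vel [-0.00212266  0.00026586 -0.00060852  0.00056018 -0.00132968  0.00020915
  0.0018816 ]
effort [-6.47081451e-04 -5.82840121e+01  1.53425552e+00 -2.72614217e+01
 -5.43433533e-02  1.69259455e-02  1.56788151e-04]
position [0.19864585 0.64481583 0.40368838]
eef_rot [[-3.88145613e-04  2.94371829e-01  9.55690889e-01]
 [-1.76832300e-03  9.55689265e-01 -2.94372047e-01]
 [-9.99998361e-01 -1.80422940e-03  1.49597881e-04]]
contact_force [ 0.45386363 -0.41581163  0.25708592]
wrist_torque [ 0.00295833  0.0231818  -0.01559362]
gripper_width 0.08777457471118194
scene [[477.86847028   0.         251.36382803]
 [  0.         477.86847028 184.60668976]
 [  0.           0.           1.        ]] [[ 0.2489706   0.53604594 -0.80664019  1.94231444]
 [ 0.96846451 -0.12962821  0.21277456 -0.33355142]
 [ 0.00949361 -0.834177   -0.55141509  1.0359113 ]
 [ 0.          0.          0.          1.        ]]
top [[383.90989326   0.         259.47819397]
 [  0.         383.90989326 192.0287014 ]
 [  0.           0.           1.        ]] [[ 0.01985728 -0.98230942  0.18620928  0.37384619]
 [-0.9997719  -0.01804431  0.01142613 -0.00255676]
 [-0.00786398 -0.1863937  -0.98244366  1.3278769 ]
 [ 0.          0.          0.          1.        ]]
```

View pics/scene0.png

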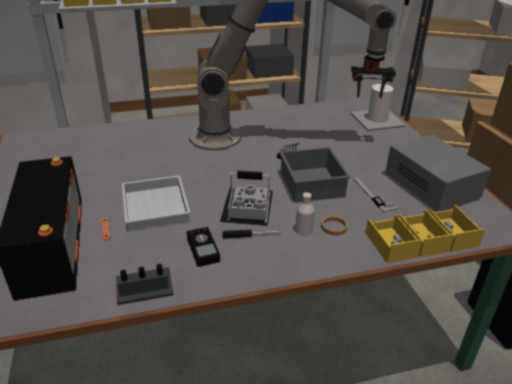

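View pics/top0.png

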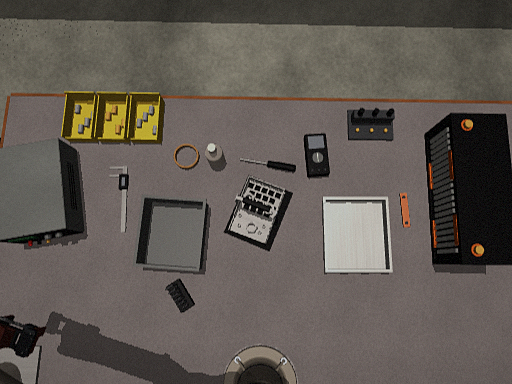

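```bash
cat > h.py <<'E'
from workcell import r, vision
import cv2, numpy as np
def grab(n,save=None):
    f=vision.grab_frame(n)
    if save: cv2.imwrite(f"pics/{save}.png",f["img"])
    return f
def px(f,u,v,z):
    K=f["intrinsics"];T=f["world_from_camera"]
    d=T[:3,:3]@np.linalg.inv(K)@np.array([u,v,1.]);o=T[:3,3]
    return o+d*(z-o[2])/d[2]
def proj(f,p):
    K=f["intrinsics"];T=np.linalg.inv(f["world_from_camera"])
    c=T[:3,:3]@np.array(p,float)+T[:3,3]; q=K@c; return q[:2]/q[2]
def crop(f,u0,v0,u1,v1,k,name):
    cv2.imwrite(f"pics/{name}.png",cv2.resize(f["img"][v0:v1,u0:u1],None,fx=k,fy=k,interpolation=cv2.INTER_CUBIC))
E
python3 - <<'E'
from h import *
f=grab("top"); crop(f,210,165,310,260,6,"t1"); 
np.save("top.npy",f,allow_pickle=True)
f=grab("scene"); crop(f,215,160,285,230,8,"s1")
E
```

```text
(no output)
```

View pics/t1.png

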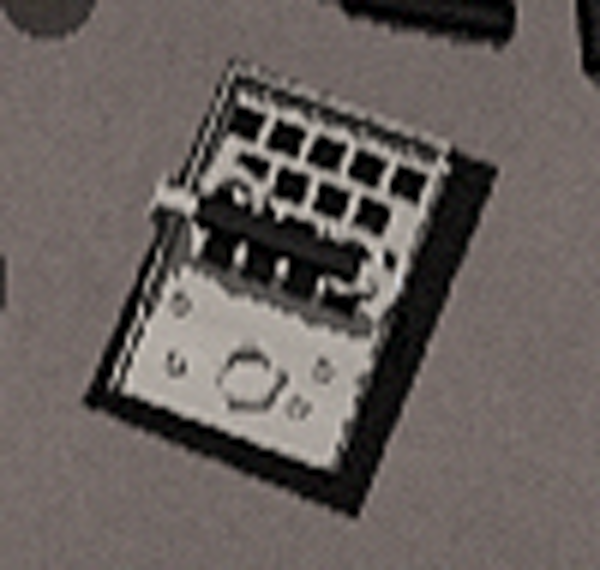

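View pics/s1.png

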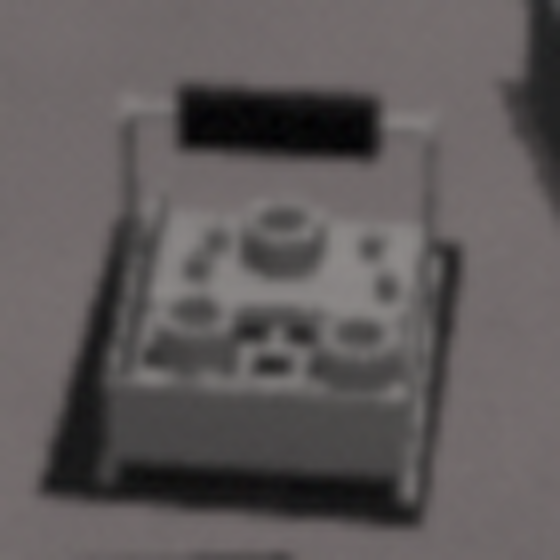

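```bash
python3 - <<'E'
from h import *
T=np.load("top.npy",allow_pickle=True).item(); S=grab("scene")
def c(u,v): return u/6+210,v/6+165
# mat
for q in((85,402),(355,515),(497,165)): print("mat",px(T,*c(*q),.003)[:2])
print("matc",px(T,*c(291,283),.003))
# deck corners z=.021 mouth ; back wall top z=.059
for q in((110,390),(340,470)): print("mouth",px(T,*c(*q),.021)[:2])
for q in((235,70),(450,148)): print("back",px(T,*c(*q),.059)[:2])
for q in((175,200),(385,280)): print('strap',px(T,*c(*q),.136)[:2])
for q in((195,205),(365,262)): print('gripend',px(T,*c(*q),.140)[:2])
def ray(f,u,v):
    A=f["world_from_camera"];d=A[:3,:3]@np.linalg.inv(f["intrinsics"])@np.array([u,v,1.]);return A[:3,3],d/np.linalg.norm(d)
def mid(f,roi,thr=28):
    x0,y0,x1,y1=roi;g=f["img"][y0:y1,x0:x1].max(2);m=(g<thr).astype('uint8')
    n,l,st,ce=cv2.connectedComponentsWithStats(m);i=1+np.argmax(st[1:,4]);rc=cv2.minAreaRect(np.argwhere(l==i)[:,::-1].astype(np.float32));print(st[i],rc);return ce[i]+[x0,y0]
a=mid(S,(230,165,270,182),40);print(a)
b=np.array(c(280,237))
o1,d1=ray(S,*a);o2,d2=ray(T,*b)
t=np.linalg.lstsq(np.c_[d1,-d2],o2-o1,rcond=None)[0];print("grip",o1+t[0]*d1,o2+t[1]*d2)
# pan/bin rims
for n,z,qs in(("pan",.045,((322,197),(389,196),(392,272),(324,273))),("bin",.095,((141,196),(209,198),(206,271),(136,269)))):
    P=[px(T,*q,z)[:2] for q in qs];print(n,np.round(P,3).tolist(),np.mean(P,0))
f=T;crop(f,315,185,415,285,6,"t_pan");crop(f,125,185,225,285,6,"t_bin")
E
```

```text
mat [0.4825072  0.13177365]
mat [ 0.42133761 -0.02426479]
mat [ 0.62542599 -0.10422271]
matc [0.55361871 0.01483809 0.003     ]
mouth [0.4880936  0.11601157]
mouth [ 0.44558892 -0.01514606]
back [0.66670936 0.04821175]
back [ 0.62401478 -0.07354204]
strap [0.57835513 0.07490797]
strap [ 0.53806923 -0.03588673]
gripend [0.57520885 0.06410118]
gripend [ 0.54676662 -0.02524921]
[  8   7  24   7 155] ((19.5, 10.0), (6.0, 23.0), 90.0)
[249.46451613 175.01935484]
grip [0.56106966 0.02345599 0.1334318 ] [0.56016112 0.01939404 0.13321547]
pan [[0.604, -0.2], [0.611, -0.426], [0.359, -0.425], [0.352, -0.204]] [ 0.48155408 -0.31379235]
bin [[0.587, 0.399], [0.585, 0.176], [0.351, 0.175], [0.353, 0.397]] [0.4690715  0.28669051]
```

View pics/t_pan.png

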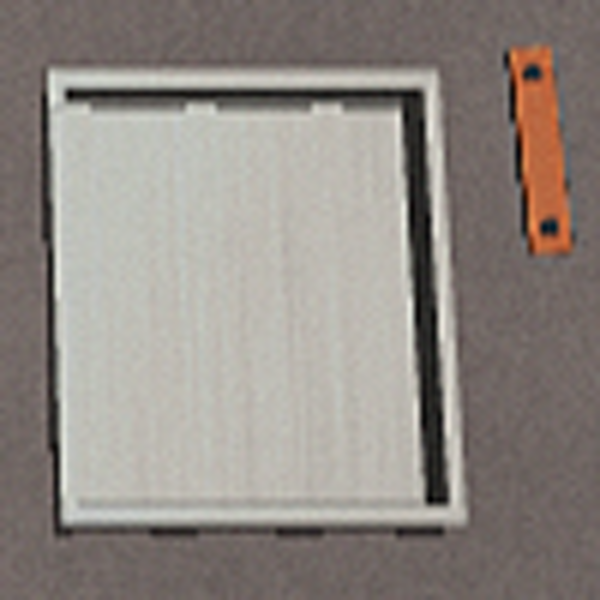

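View pics/t_bin.png

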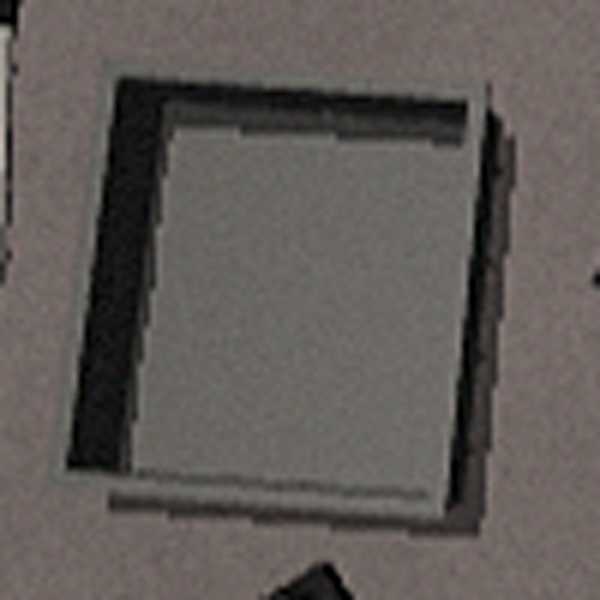

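```bash
python3 - <<'E'
from h import *
T=np.load("top.npy",allow_pickle=True).item()
for n,z,o,qs in(("pan",.045,(315,185),((48,70),(437,70),(467,522),(62,525))),("bin",.095,(125,185),((108,70),(489,82),(447,517),(62,475)))):
    P=np.array([px(T,q[0]/6+o[0],q[1]/6+o[1],z)[:2] for q in qs]);print(n,np.round(P,3).tolist(),P.mean(0),"x-edge yaw",[np.degrees(np.arctan2(*(a-b)[::-1])) for a,b in((P[0],P[3]),(P[1],P[2]))])
E
```

```text
pan [[0.605, -0.203], [0.609, -0.422], [0.359, -0.428], [0.353, -0.208]] [ 0.48169999 -0.31540236] x-edge yaw [np.float64(1.1068091689490045), np.float64(1.3114389453688924)]
bin [[0.585, 0.392], [0.582, 0.184], [0.35, 0.196], [0.368, 0.4]] [0.47146222 0.29297012] x-edge yaw [np.float64(-2.0349326246298354), np.float64(-2.839726387697471)]
```

>>> move_arm --steps "10 -17 0 0 0 -3 87;20 -35 0 0 0 -5 87;20 -35 0 0 0 -5 87;20 -35 0 0 0 -5 87;20 -35 0 0 0 -5 87;20 -35 0 0 0 -5 87;20 -35 0 0 0 -5 87;20 -35 0 0 0 -5 87"

```text
time: 0.92
position: [0.3493, 0.3812, 0.4048]
eef_rot: [[0.0, 0.823, 0.568], [0.0, 0.568, -0.823], [-1.0, 0.0, -0.0]]
contact_force: [0.5, 0.5, 0.1]
gripper_width: 0.0873
```

>>> move_arm --steps "20 -35 0 0 0 -5 87;20 -35 0 0 0 -5 87;20 -35 0 0 0 -5 87;20 -35 0 0 0 -5 87;20 -35 0 0 0 -5 87;20 -35 0 0 0 -5 87;20 -35 0 0 0 -5 87;20 -35 0 0 0 -5 87"

```text
time: 1.58
position: [0.5092, 0.1012, 0.405]
eef_rot: [[0.001, 0.996, -0.093], [0.001, -0.093, -0.996], [-1.0, 0.0, -0.001]]
contact_force: [0.5, 0.6, 0.0]
gripper_width: 0.0871
```

>>> move_arm --steps "20 -35 0 0 0 -5 87;20 -35 0 0 0 -5 87;11 -11 0 0 0 -3.5 87;0 0 -20 0 0 0 87;0 0 0 0 0 0 87"

```text
time: 2.0
position: [0.5592, 0.0214, 0.3823]
eef_rot: [[-0.004, 0.947, -0.321], [-0.001, -0.321, -0.947], [-1.0, -0.003, 0.002]]
contact_force: [-0.7, 1.4, -0.2]
gripper_width: 0.0871
```

```bash
python3 - <<'E'
from h import *
s=r.state();print(s["position"],s["joint_positions"],s["eef_rot"])
f=grab("top"); crop(f,200,145,310,260,5,"t2"); 
f=grab("scene"); crop(f,215,130,285,220,6,"s2")
E
```

```text
[0.55921222 0.02143459 0.38225106] [-0.62428759  0.35078925  0.59864888  1.88851164 -0.23471116  0.97637998
 -0.24769751] [[-0.00375647  0.94699476 -0.32122704]
 [-0.00120176 -0.32123335 -0.94699931]
 [-0.99999222 -0.00317133  0.00234476]]
```

View pics/s2.png

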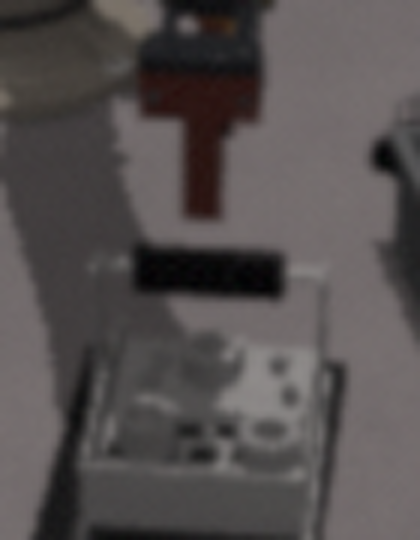

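View pics/t2.png

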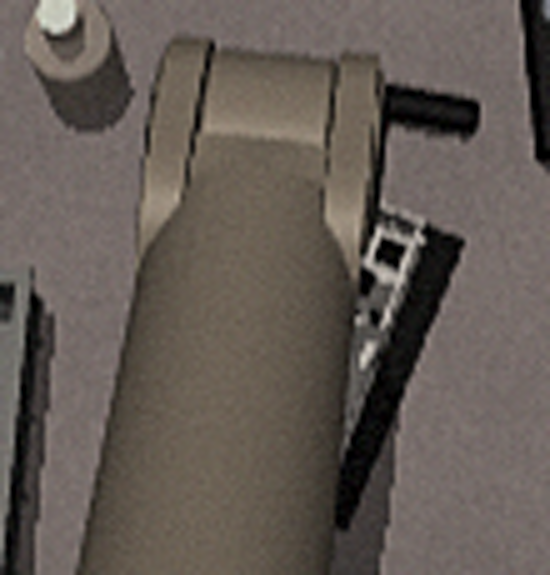

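>>> move_arm --steps "1 2 -30 0 0 0 87;0 0 -30 0 0 0 87;0 0 -21 0 0 0 87;0 0 0 0 0 0 87;0 0 0 0 0 0 10;0 0 0 0 0 0 10;0 0 0 0 0 0 10;0 0 0 0 0 0 10" --squeeze 50

```text
time: 2.77
position: [0.5613, 0.0242, 0.3053]
eef_rot: [[0.003, 0.948, -0.319], [0.001, -0.319, -0.948], [-1.0, 0.002, -0.002]]
contact_force: [-0.2, -0.6, 0.4]
gripper_width: 0.0637
```

>>> move_arm --steps "0 0 0 0 0 0 10;0 0 0 0 0 0 10;0 0 0 0 0 0 10;0 0 0 0 0 0 10"

```text
time: 3.1
position: [0.5607, 0.0241, 0.3038]
eef_rot: [[0.0, 0.948, -0.319], [0.0, -0.319, -0.948], [-1.0, 0.0, -0.0]]
contact_force: [0.2, 0.4, -0.7]
gripper_width: 0.0372
```

>>> move_arm --steps "0 0 -2 0 0 0 10;0 0 0 0 0 0 10;0 0 0 0 0 0 10;0 0 0 0 0 0 10;0 0 0 0 0 0 10;0 0 0 0 0 0 10"

```text
time: 3.6
position: [0.5607, 0.0241, 0.3015]
eef_rot: [[-0.0, 0.948, -0.319], [-0.0, -0.319, -0.948], [-1.0, -0.0, 0.0]]
contact_force: [1.6, -0.4, -2.8]
gripper_width: 0.0159
```

>>> move_arm --steps "0 0 3 0 0 0 10;0 0 8 0 0 0 10;0 0 14 0 0 0 10;0 0 20 0.5 1.6 0 10;0 0 22 0.5 1.6 0 10;0 0 20 0.5 1.6 0 10;0 0 14 0 0 0 10;0 0 6 0 0 0 10" --squeeze 58

```text
time: 4.27
position: [0.561, 0.0237, 0.4108]
eef_rot: [[-0.081, 0.944, -0.32], [0.027, -0.319, -0.947], [-0.996, -0.085, 0.001]]
contact_force: [0.9, 0.3, -7.7]
gripper_width: 0.0155
```

```bash
python3 - <<'E'
from h import *
s=r.state();print(s["position"],s["joint_positions"],s["eef_rot"])
f=grab("scene"); crop(f,205,100,295,230,4.5,"s3")
E
```

```text
[0.5609901  0.02372694 0.41084788] [-0.61300085  0.34128779  0.59755565  1.82767617 -0.24354831  1.12195482
 -0.24426594] [[-8.10012588e-02  9.44025340e-01 -3.19773285e-01]
 [ 2.67394160e-02 -3.18653857e-01 -9.47493917e-01]
 [-9.96355258e-01 -8.52987508e-02  5.68677325e-04]]
```

View pics/s3.png

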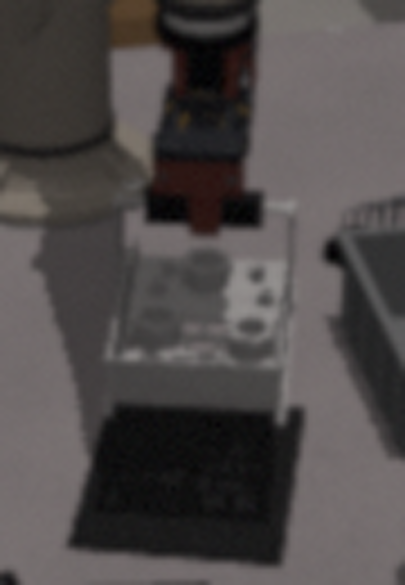

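>>> move_arm --steps "-1 -7 0 0 0 0 10;-2 -14 0 0 0 0 10;-3 -21 0 0 0 0 10;-4 -28 0 0 0 0 10;-5 -32 0 0 0 0 10;-5 -35 0 0 0 0 10;-6 -35 0 0 0 0 10;-6 -35 0 0 0 0 10"

```text
time: 4.98
position: [0.5269, -0.1856, 0.4075]
eef_rot: [[-0.086, 0.943, -0.32], [0.026, -0.319, -0.947], [-0.996, -0.09, 0.003]]
contact_force: [0.7, -0.4, -7.1]
gripper_width: 0.0158
```

>>> move_arm --steps "-6 -35 0 0 0 0 10;-5 -32 0 0 0 0 10;-5 -28 0 0 0 0 10;-4 -21 0 0 0 0 10;-2 -14 0 0 0 0 10;-1 -7 0 0 0 0 10;0 0 0 0 0 0 10"

```text
time: 5.57
position: [0.5039, -0.3223, 0.4078]
eef_rot: [[-0.086, 0.942, -0.323], [0.026, -0.322, -0.946], [-0.996, -0.09, 0.003]]
contact_force: [-0.6, 0.4, -6.8]
gripper_width: 0.0159
```

```bash
python3 - <<'E'
from h import *
s=r.state();print(s["position"],s["joint_positions"],s["eef_rot"])
f=grab("scene"); crop(f,105,80,235,240,4,"s4")
f=grab("top"); crop(f,300,165,420,300,4,"t4")
E
```

```text
[ 0.50385249 -0.32227746  0.4077544 ] [-0.05247649  0.4360953   0.69532304  1.74679528 -0.26994495  1.15325534
  0.4003057 ] [[-0.08578051  0.94247013 -0.32309713]
 [ 0.02575952 -0.32208607 -0.94635988]
 [-0.995981   -0.08950206  0.00335113]]
```

View pics/s4.png

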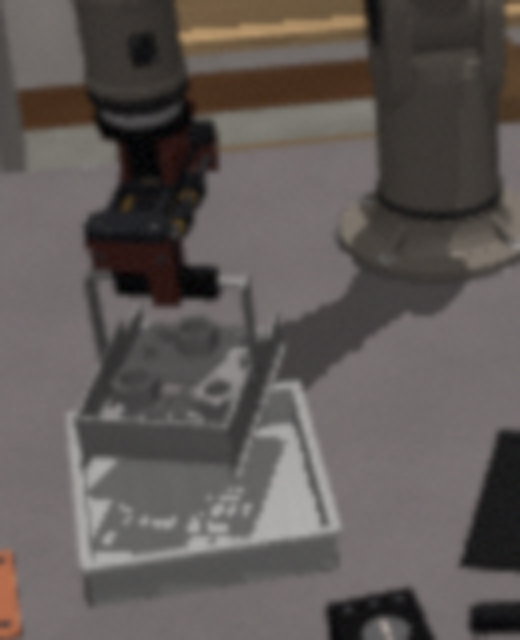

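View pics/t4.png

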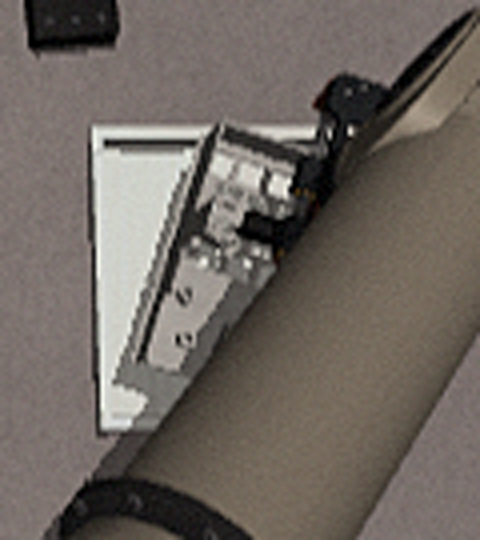

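>>> move_arm --steps "9 -3 -8 1.1 3.2 0 10;9 -3 -8 1.1 3.2 0 10;9 -3 -8 1.1 3.2 0 10;9 -3 -8 1.1 3.2 0 10;9 -3 -8 1.1 3.2 0 10;0 0 0 0 0 0 10;0 0 0 0 0 0 10"

```text
time: 6.25
position: [0.5518, -0.3334, 0.3675]
eef_rot: [[-0.354, 0.88, -0.316], [0.119, -0.293, -0.949], [-0.928, -0.373, -0.0]]
contact_force: [-1.1, -0.8, -7.8]
gripper_width: 0.0156
```

```bash
python3 - <<'E'
from h import *
s=r.state();print(s["position"],s["joint_positions"],s["eef_rot"])
f=grab("scene"); crop(f,105,80,235,240,4,"s5")
f=grab("top"); crop(f,300,165,420,300,4,"t5")
E
```

```text
[ 0.55178169 -0.33341503  0.36753762] [ 0.00870523  0.64479789  0.66297754  1.56509238 -0.26514217  1.43111348
  0.40533218] [[-3.54100516e-01  8.80024496e-01 -3.16495990e-01]
 [ 1.18566441e-01 -2.93448286e-01 -9.48593750e-01]
 [-9.27660942e-01 -3.73423339e-01 -4.31183370e-04]]
```

View pics/s5.png

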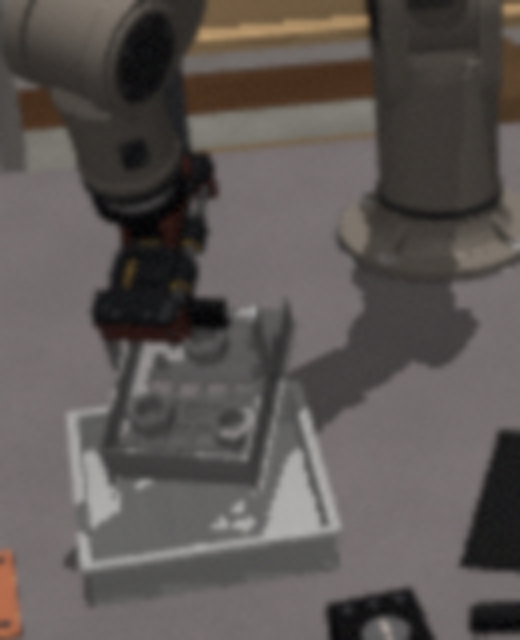

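View pics/t5.png

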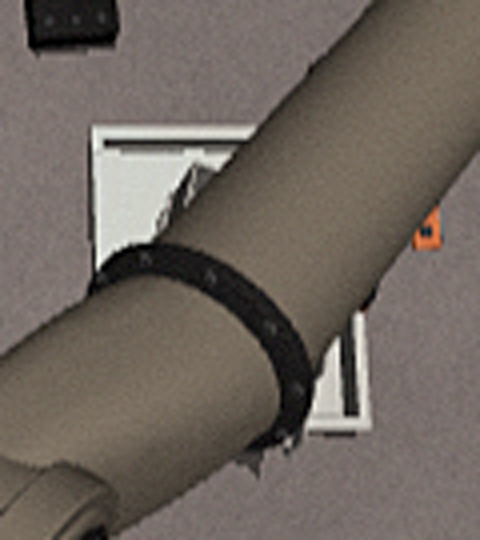

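>>> move_arm --steps "8 -3 4 1.1 3.2 0 10;8 -3 3 1.1 3.2 0 10;8 -3 0 0 0 0 10;-15 5 0 0 0 0 10;15 -5 0 0 0 0 10;-15 5 0 0 0 0 10;7 -2 0 0 0 0 10;0 0 0 0 0 0 10"

```text
time: 7.02
position: [0.5671, -0.3409, 0.3763]
eef_rot: [[-0.451, 0.833, -0.319], [0.153, -0.28, -0.948], [-0.879, -0.476, -0.001]]
contact_force: [1.8, 0.6, -7.3]
gripper_width: 0.0159
```

```bash
python3 - <<'E'
from h import *
s=r.state();print(s["position"],s["joint_positions"])
f=grab("scene"); crop(f,115,130,215,240,5,"s6")
E
```

```text
[ 0.56705034 -0.34090457  0.37634971] [ 0.03049769  0.69871505  0.6625711   1.47247073 -0.2452953   1.58073878
  0.40488916]
```

View pics/s6.png

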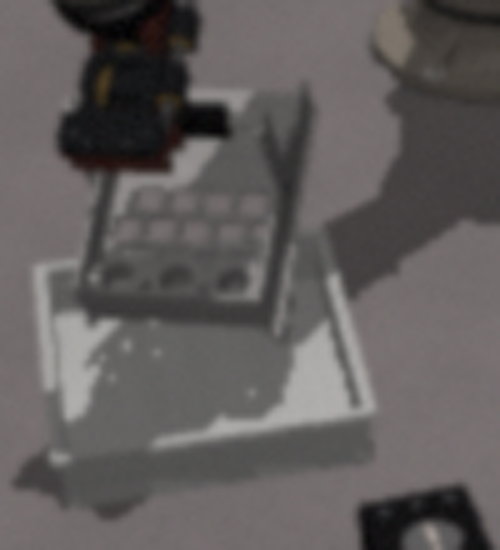

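>>> move_arm --steps "0 0 10 0 0 0 10;0 0 25 0 0 0 10;0 0 35 0 0 0 10;0 0 35 0 0 0 10;0 0 25 0 0 0 10;0 0 10 0 0 0 10;0 0 0 0 0 0 10"

```text
time: 7.65
position: [0.5664, -0.3415, 0.519]
eef_rot: [[-0.45, 0.834, -0.319], [0.152, -0.281, -0.948], [-0.88, -0.475, 0.0]]
contact_force: [0.5, 0.2, -7.4]
gripper_width: 0.0157
```

```bash
python3 - <<'E'
from h import *
s=r.state();print(s["position"],s["joint_positions"])
f=grab("scene"); crop(f,115,110,215,240,6,"s7"); crop(f,120,170,195,230,10,"s7b")
E
```

```text
[ 0.56636132 -0.34152507  0.51898541] [ 0.02223     0.59588164  0.70588457  1.30686581 -0.19214479  1.83178853
  0.396233  ]
```

View pics/s7.png

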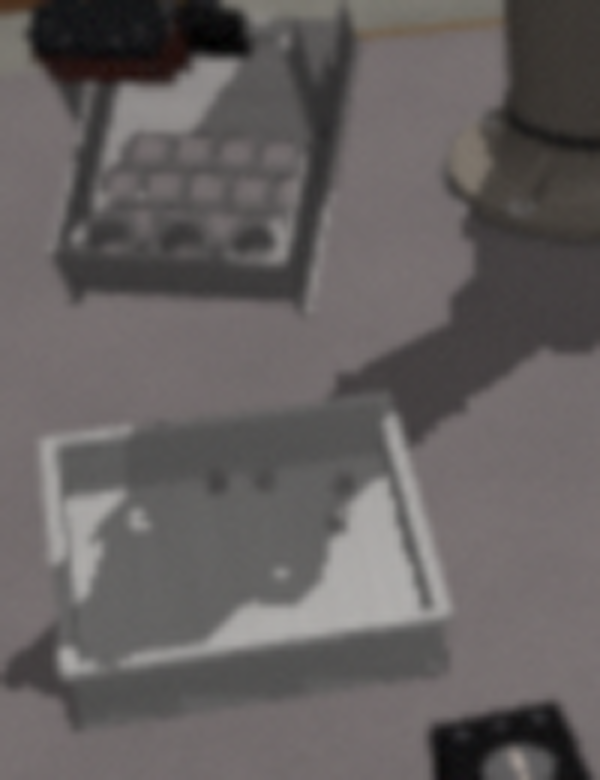

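View pics/s7b.png

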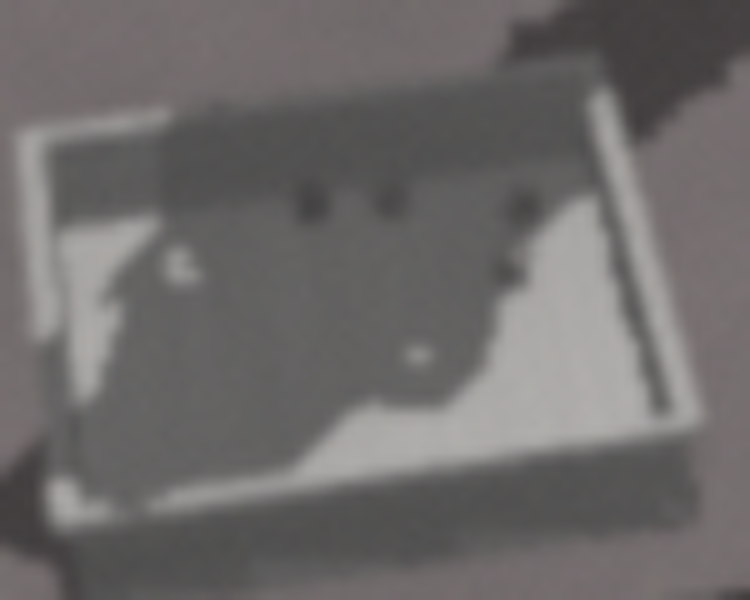

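>>> move_arm --steps "-13 4 0 -1.6 -4.7 0 10;-13 4 0 -1.6 -4.7 0 10;-13 4 0 -1.6 -4.7 0 10;-13 4 0 -1.6 -4.7 0 10;0 8 0 0 0 0 10;1 18 0 0 0 1 10;1 28 0 0 0 2 10;1 36 0 0 0 2.5 10"

```text
time: 8.37
position: [0.5171, -0.2348, 0.5139]
eef_rot: [[-0.156, 0.961, -0.228], [0.034, -0.226, -0.974], [-0.987, -0.16, 0.002]]
contact_force: [0.7, 0.2, -7.4]
gripper_width: 0.0155
```

>>> move_arm --steps "1 38 0 0 0 2.5 10;1 38 0 0 0 2.5 10;1 38 0 0 0 2.5 10;1 38 0 0 0 2.5 10;1 38 0 0 0 2.5 10;2 38 0 0 0 2.5 10;2 38 0 0 0 2.5 10;2 38 0 0 0 2.5 10"

```text
time: 9.03
position: [0.528, 0.0718, 0.514]
eef_rot: [[-0.159, 0.98, 0.123], [-0.022, 0.121, -0.992], [-0.987, -0.16, 0.002]]
contact_force: [0.8, 0.1, -6.5]
gripper_width: 0.016
```

>>> move_arm --steps "2 38 0 0 0 2.5 10;2 38 0 0 0 2.5 10;2 38 0 0 0 2.5 10;2 38 0 0 0 2.5 10;2 36 0 0 0 2 10;1 28 0 0 0 1 10;0 18 0 0 0 0 10;0 8 0 0 0 0 10"

```text
time: 9.7
position: [0.5386, 0.3152, 0.5132]
eef_rot: [[-0.149, 0.927, 0.345], [-0.056, 0.34, -0.939], [-0.987, -0.16, 0.001]]
contact_force: [-0.9, 0.5, -6.7]
gripper_width: 0.0158
```

```bash
python3 - <<'E'
from h import *
s=r.state();print(s["position"],s["joint_positions"],s["eef_rot"])
f=grab("scene"); crop(f,225,60,375,215,4,"s8")
f=grab("top"); crop(f,110,150,240,290,4,"t8")
crop(f,315,185,415,285,6,"t8pan")
E
```

```text
[0.53857754 0.31517584 0.51315855] [-0.85225845  0.36633409  0.32137516  1.50585643 -0.14361989  1.44676938
 -0.1610162 ] [[-0.14940007  0.92680141  0.3445559 ]
 [-0.05595339  0.339984   -0.9387652 ]
 [-0.9871924  -0.15953066  0.00106405]]
```

View pics/s8.png

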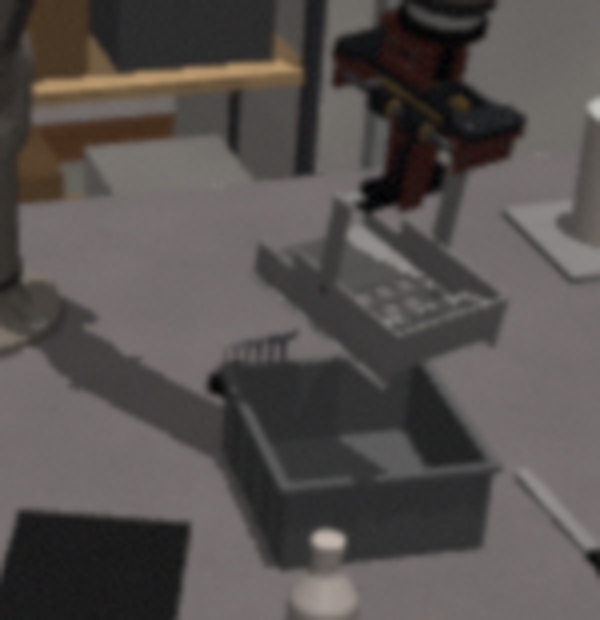

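View pics/t8.png

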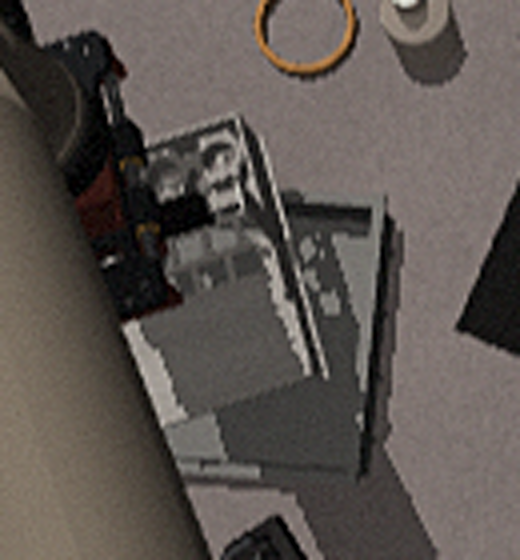

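View pics/t8pan.png

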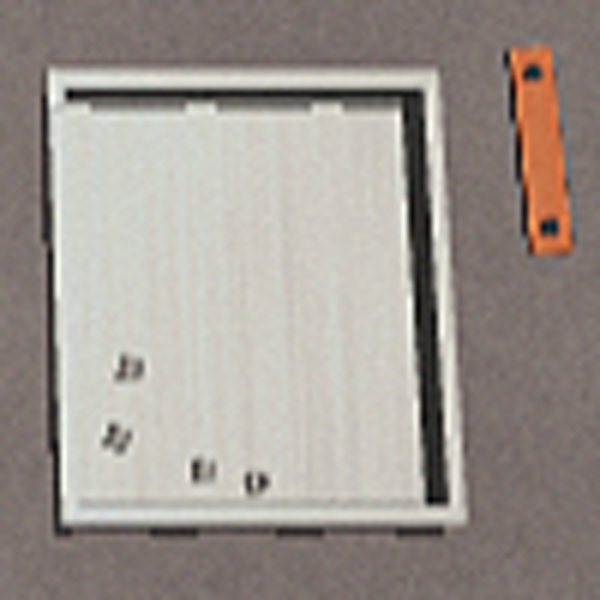

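>>> move_arm --steps "-15 -5 -13 2.1 -5.7 0 10;-15 -5 -13 2.1 -5.7 0 10;-15 -5 -13 2.1 -5.7 0 10;-15 -5 -13 2.1 -5.7 0 10;-15 -5 -13 2.1 -5.7 0 10;-15 -5 -13 2.1 -5.7 0 10;0 0 0 0 0 0 10"

```text
time: 10.38
position: [0.4456, 0.2752, 0.4325]
eef_rot: [[0.429, 0.838, 0.338], [0.153, 0.301, -0.941], [-0.89, 0.455, 0.001]]
contact_force: [-0.8, -1.0, -9.0]
gripper_width: 0.0157
```

```bash
python3 - <<'E'
from h import *
s=r.state();print(s["position"],s["joint_positions"],s["eef_rot"],s["position"]+.163*np.array(s["eef_rot"])[:,0])
f=grab("scene"); crop(f,225,60,375,215,4,"s9")
E
```

```text
[0.44555379 0.27524505 0.43252469] [-1.03828166  0.09175795  0.33986742  2.06287381  0.25053649  0.56178595
 -0.54496921] [[ 0.42876315  0.83786399  0.33785515]
 [ 0.15266297  0.30139983 -0.9411972 ]
 [-0.89042472  0.45512864  0.00131834]] [0.51544218 0.30012912 0.28738546]
```

View pics/s9.png

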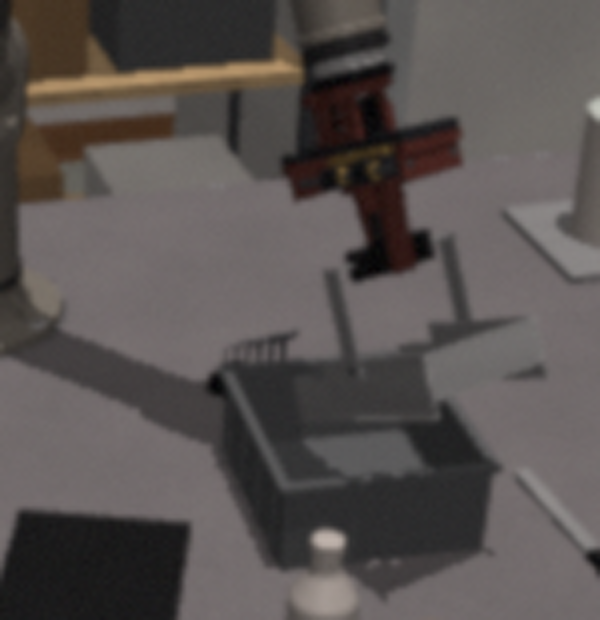

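>>> move_arm --steps "-12 -4 -7 1.8 -4.8 0 10;-12 -4 -4 1.8 -4.8 0 10;0 0 0 0 0 0 10;0 0 0 0 0 0 10;0 0 0 0 0 0 10;0 0 0 0 0 0 10"

```text
time: 10.93
position: [0.4307, 0.274, 0.4292]
eef_rot: [[0.561, 0.756, 0.337], [0.203, 0.269, -0.941], [-0.802, 0.597, -0.002]]
contact_force: [-0.5, -0.5, -2.7]
gripper_width: 0.0155
```

```bash
python3 - <<'E'
from h import *
s=r.state();print(s["position"],s["joint_positions"],s["eef_rot"],s["contact_force"])
f=grab("scene"); crop(f,225,60,375,215,4,"s10")
f=grab("top"); crop(f,110,150,240,290,4,"t10")
E
```

```text
[0.43070651 0.2740484  0.42921784] [-1.11378407  0.04654453  0.36736305  2.15246633  0.5835485   0.40891541
 -0.88494675] [[ 0.56148084  0.75568819  0.33715668]
 [ 0.20287391  0.26929766 -0.9414462 ]
 [-0.80223528  0.5970043  -0.00210394]] [-0.46473258 -0.45756669 -2.71421988]
```

View pics/s10.png

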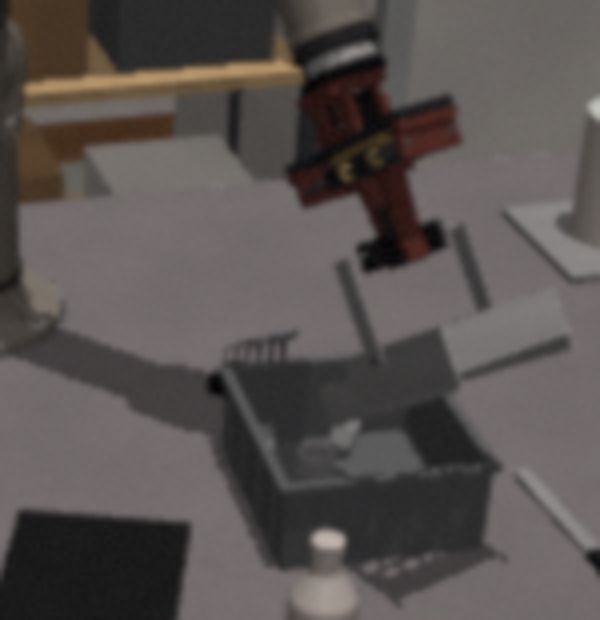

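View pics/t10.png

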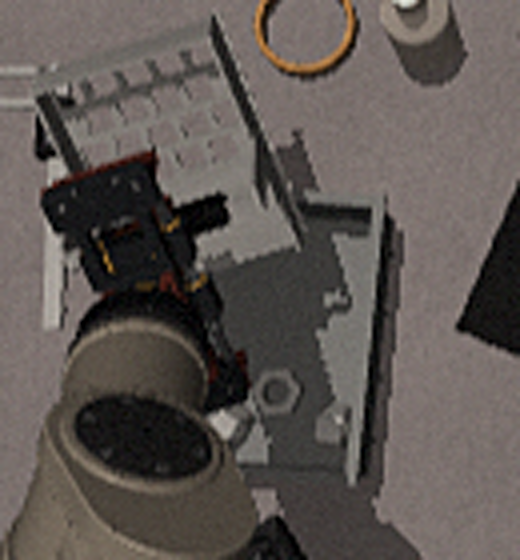

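>>> move_arm --steps "5 2 15 0 0 0 10;14 5 15 -2.1 5.7 0 10;14 5 15 -2.1 5.7 0 10;14 5 10 -2.1 5.7 0 10;15 5 10 -2.1 5.7 0 10;15 6 5 -2.1 5.7 0 10;15 6 0 -2.1 5.7 0 10;0 0 0 0 0 0 10"

```text
time: 11.7
position: [0.5212, 0.3076, 0.4936]
eef_rot: [[0.027, 0.941, 0.338], [0.001, 0.338, -0.941], [-1.0, 0.026, 0.008]]
contact_force: [0.8, 0.6, -3.9]
gripper_width: 0.016
```

```bash
python3 - <<'E'
from h import *
s=r.state();print(s["position"],s["joint_positions"],s["eef_rot"],s["contact_force"])
f=grab("top"); crop(f,110,150,240,290,4,"t11")
print(px(f,211,149,.15))
E
```

```text
[0.52115053 0.30761994 0.49356246] [-0.93828261  0.29408212  0.38119869  1.64846518 -0.10139406  1.19744524
 -0.19194492] [[ 0.02695069  0.94061937  0.33839158]
 [ 0.00113901  0.33848543 -0.94097094]
 [-0.99963612  0.02574525  0.00805104]] [ 0.77865627  0.55792132 -3.86474317]
[0.73411467 0.16874247 0.15      ]
```

View pics/t11.png

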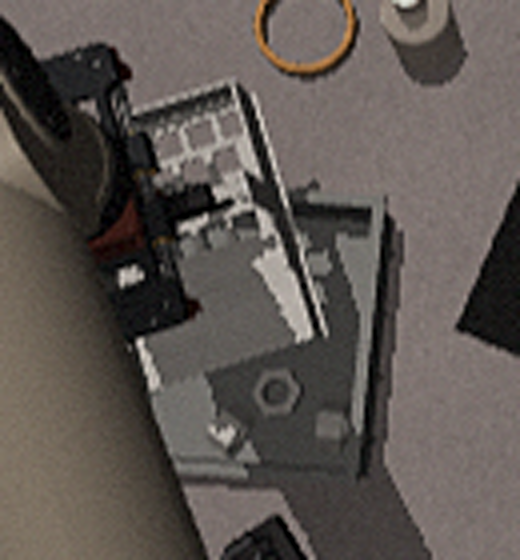

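>>> move_arm --steps "1 -10 0 0 0 -2 10;3 -25 0 0 0 -4 10;4 -35 0 0 0 -5 10;4 -38 0 0 0 -5 10;4 -38 0 0 0 -5 10;4 -38 0 0 0 -5 10;4 -38 0 0 0 -5 10;4 -33 0 0 0 -5 10"

```text
time: 12.42
position: [0.5446, 0.047, 0.4946]
eef_rot: [[0.029, 0.958, -0.287], [-0.015, -0.287, -0.958], [-0.999, 0.032, 0.006]]
contact_force: [0.4, 0.1, -4.0]
gripper_width: 0.0156
```

>>> move_arm --steps "3 -22 -10 0 0 -3 10;2 -12 -25 0 0 -2 10;0 -3 -35 0 0 0 10;0 0 -35 0 0 0 10;0 0 -20 0 0 0 10;0 0 -10 0 0 0 10;0 0 0 0 0 0 10"

```text
time: 13.0
position: [0.5496, 0.0137, 0.3576]
eef_rot: [[0.022, 0.931, -0.363], [-0.019, -0.363, -0.932], [-1.0, 0.028, 0.009]]
contact_force: [-0.3, -0.0, -3.1]
gripper_width: 0.0155
```

```bash
python3 - <<'E'
from h import *
s=r.state();print(s["position"],s["joint_positions"],s["eef_rot"],s["contact_force"])
f=grab("scene"); crop(f,205,100,295,230,4.5,"s12")
f=grab("top"); crop(f,200,145,310,260,5,"t12"); 
E
```

```text
[0.54960486 0.0137002  0.35758877] [-0.61533528  0.35846195  0.59010032  1.94343672 -0.22853734  0.88772228
 -0.28507602] [[ 0.02230542  0.93142562 -0.36324756]
 [-0.01859318 -0.36288863 -0.931647  ]
 [-0.99957829  0.02753471  0.00922378]] [-3.03951774e-01 -3.06474272e-03 -3.06528608e+00]
```

View pics/s12.png

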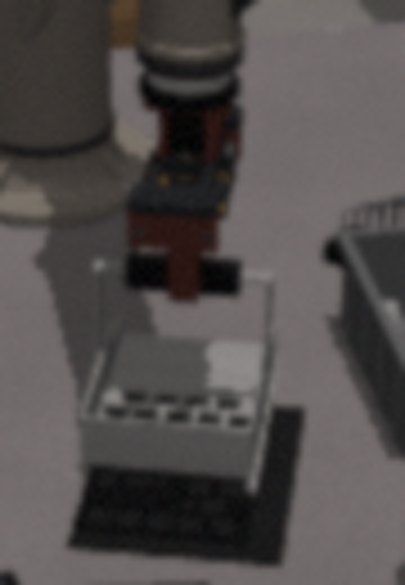

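View pics/t12.png

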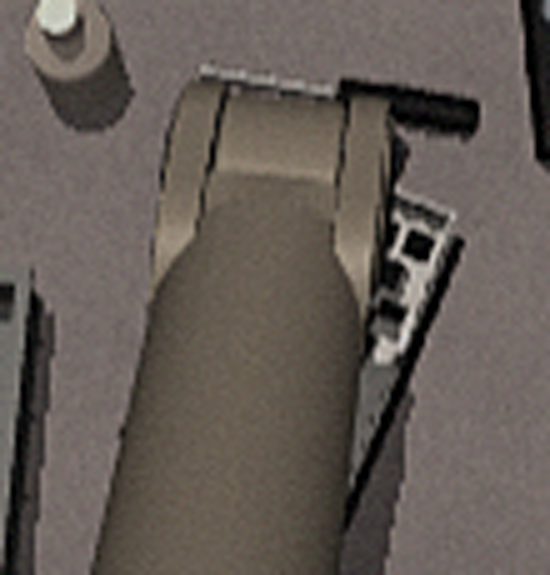

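>>> move_arm --steps "2 2 -15 0.5 0.6 0 10;2 2 -15 0.5 0.6 0 10;0 0 -10 0 0 0 10;0 0 -5 0 0 0 10;0 0 -3 0 0 0 10;0 0 0 0 0 0 10"

```text
time: 13.6
position: [0.5553, 0.0178, 0.3113]
eef_rot: [[0.004, 0.932, -0.363], [-0.001, -0.363, -0.932], [-1.0, 0.004, -0.001]]
contact_force: [-0.3, -0.1, -2.8]
gripper_width: 0.0155
```

>>> move_arm --steps "0 0 -3 0 0 0 10;0 0 -2 0 0 0 10;0 0 -2 0 0 0 10;0 0 -1 0 0 0 10;0 0 0 0 0 0 10;0 0 0 0 0 0 10"

```text
time: 14.1
position: [0.5553, 0.0179, 0.303]
eef_rot: [[0.004, 0.932, -0.362], [-0.001, -0.362, -0.932], [-1.0, 0.004, -0.0]]
contact_force: [-0.7, -0.3, -3.8]
gripper_width: 0.016
```

>>> move_arm --steps "0 0 -1 0 0 0 10;0 0 -1 0 0 0 10;0 0 0 0 0 0 10;0 0 0 0 0 0 10"

```text
time: 14.43
position: [0.5556, 0.0179, 0.3016]
eef_rot: [[0.004, 0.932, -0.363], [-0.001, -0.363, -0.932], [-1.0, 0.004, -0.001]]
contact_force: [-0.0, 0.2, 2.6]
gripper_width: 0.0157
```

>>> move_arm --steps "0 0 -0.5 0 0 0 10;0 0 0 0 0 0 10;0 0 0 0 0 0 10"

```text
time: 14.68
position: [0.5557, 0.0178, 0.3014]
eef_rot: [[0.005, 0.932, -0.363], [-0.001, -0.363, -0.932], [-1.0, 0.005, -0.001]]
contact_force: [-0.3, 0.7, 7.7]
gripper_width: 0.0159
```

```bash
python3 - <<'E'
from h import *
s=r.state();print(s["position"],s["contact_force"],s["wrist_torque"])
f=grab("scene"); crop(f,205,120,295,230,5,"s13")
E
```

```text
[0.55570729 0.0178017  0.30143113] [-0.26874077  0.68039669  7.70928614] [-0.0233197   0.92424666 -0.03212637]
```

View pics/s13.png

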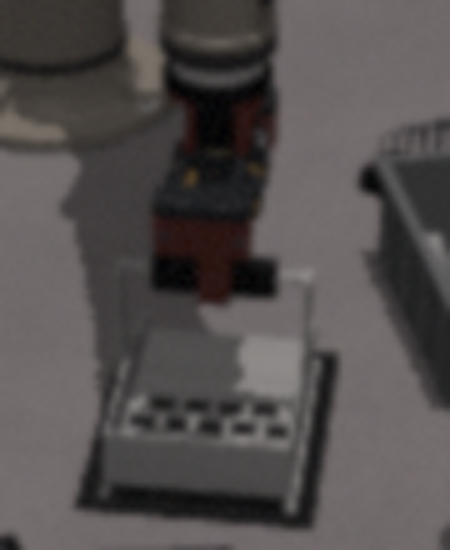

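Standing on the mat, well inside it, about 11 N on it. Release gently and withdraw upward.

>>> move_arm --steps "0 0 0 0 0 0 20;0 0 0 0 0 0 30;0 0 0 0 0 0 50;0 0 0 0 0 0 87;0 0 0 0 0 0 87;0 0 0 0 0 0 87;0 0 0 0 0 0 87;0 0 0 0 0 0 87"

```text
time: 15.4
position: [0.5553, 0.018, 0.3005]
eef_rot: [[0.004, 0.932, -0.362], [-0.001, -0.362, -0.932], [-1.0, 0.004, -0.0]]
contact_force: [0.5, 0.2, -0.1]
gripper_width: 0.0634
```

>>> move_arm --steps "0 0 0 0 0 0 87;0 0 0 0 0 0 87;0 0 10 0 0 0 87;0 0 20 0 0 0 87;0 0 30 0 0 0 87;0 0 30 0 0 0 87;0 0 30 0 0 0 87;0 0 20 0 0 0 87"

```text
time: 16.07
position: [0.5555, 0.0174, 0.4442]
eef_rot: [[0.007, 0.932, -0.363], [-0.0, -0.363, -0.932], [-1.0, 0.007, -0.002]]
contact_force: [1.1, 0.2, 0.7]
gripper_width: 0.087
```

>>> move_arm --steps "0 30 10 0 0 0 87;0 38 0 0 0 0 87;0 38 0 0 0 0 87;0 38 0 0 0 0 87;0 38 0 0 0 0 87;0 38 0 0 0 0 87;0 20 0 0 0 0 87;0 0 0 0 0 0 87"

```text
time: 16.73
position: [0.5539, 0.2644, 0.4506]
eef_rot: [[0.003, 0.935, -0.354], [0.001, -0.354, -0.935], [-1.0, 0.003, -0.002]]
contact_force: [0.1, 0.6, -0.4]
gripper_width: 0.0871
```

```bash
python3 - <<'E'
from h import *
s=r.state();print(s["time"],s["position"],s["contact_force"],s["gripper_width"])
f=grab("scene","s14")
f=grab("top","t14"); crop(f,205,160,315,260,6,"t14c")
E
```

```text
16.7333 [0.55389904 0.26443615 0.45060377] [ 0.14456766  0.60268624 -0.36157583] 0.08710215637054187
```

View pics/s14.png

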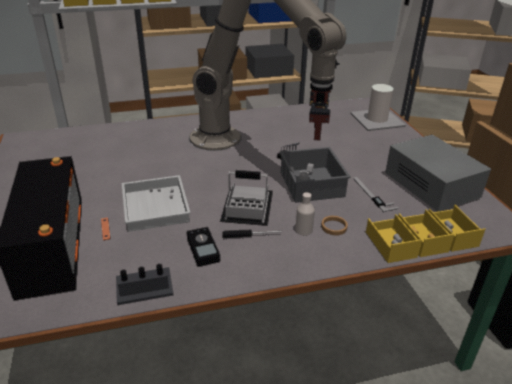

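View pics/t14.png

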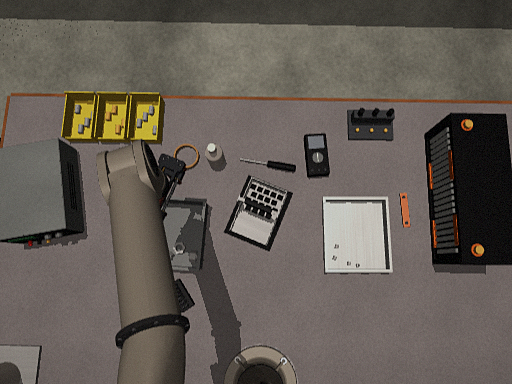

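View pics/t14c.png

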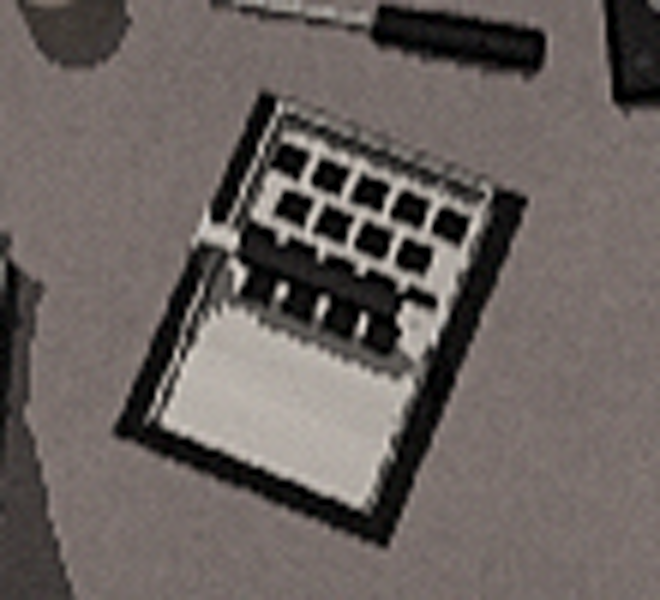

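The sieve is empty and stands centred on the mat at about (258, 212) in the top view. The four sleeves are in the pan at about (335–358, 245–266). The nuts were seen in the bin, and the bystanders look unmoved.

```bash
python3 - <<'E'
from workcell import finish_job
print(finish_job())
E
```

```text
the job is handed in; nothing more can be done
None
```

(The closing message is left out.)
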